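Start the inspection lamp and hold its sprung shutter half open

ROBOT

A 7-joint arm with a two-finger parallel gripper is mounted at the origin on a cart in front of the work surface, level with it; the furniture and walls round the work are solid. World frame = base frame: x ahead of the robot, y to its left, z up, the work surface at z = 0. Lengths are in m, angles in rad, forces in N, time in s.
With the tool pointing down it reaches from about 0.425 to 0.975 m from the base axis. Payload 16.7 kg.
Tool frame: the origin (TCP) lies midway between the tips of the shut fingers; the grasp point (between the pads) lies 19 mm behind it (hold_point_z is the distance from the TCP to the grasp point, in m); z points along the fingers, y is the line along which they close (so a half turn about z gives the same grasp; the last joint's range is limited). The gripper opens to 85 mm and grips with 20 to 120 N. Pads are 22 mm wide; open, the fingers measure 114 mm over their backs; the gripper's body (76 mm by 85 mm) begins 54 mm behind the grasp point. The pads swing forward as they close: fully open they stand 13 mm farther back than shut.
Start: joints at [1.024, 0.426, 0.074, 1.606, -0.034, 1.111, -0.067], TCP at [0.261, -0.623, 0.231] pointing down, gripper open.
Joint ranges: [-2.85, 2.85], [-0.5, 2.14], [-1.23, 1.37], [0.21, 2.46], [-1.02, 4.16], [0.16, 2.05], [-2.73, 2.73]. Speed limits (rad/s): [1.89, 1.89, 2.39, 2.39, 3.01, 3.01, 3.01].

INTERFACE

Orientations are given as a unit quaternion [x, y, z, w].
In Python, from bench import * gives the robot as it stands.
- The arm moves only by the shell command python3 -m handwheel 'ROWS' [FORCE]. ROWS is JSON, a list of rows, each an object with "grip": the closure, from 0 (fully open) to 1 (shut); "dp": the shift along the tool's x, y, z in m, a list of three; "yaw": the turn about the tool's z in rad. In form: [{"grip": grip, "dp": [x, y, z], "yaw": yaw}, ...]. A call has 1 to 10 rows; each row shifts and turns the commanded pose from where the row before left it, along the tool's axes as they then stand; what a row does not reach is not made up. A row lasts 1/12 s, in which the tool goes at most 41.7 mm and 7.16 degrees, less where a joint would pass 70% of its speed; a pose out of reach is approached as far as the arm can. A call with a gripper value outside its range is refused whole. The fingers move at their own pace and stop on an object; FORCE is the grip in N (left out, the last holds). Time passes only in rows, so rows that do not move let the fingers close. It gives the time, the measured TCP pose, the force, the opening and the grip force at its end, in the units of the state.
- get_state(): the state, without advancing time (a new reading comes with each control period).
- read_camera(name): name is "scene" or "top" or "wrist"; returns a dict with "color" (420x560x3 uint8, red, green, blue), "depth" (420x560 float32, m along the optical axis (not along the pixel's ray), 0 where there is no reading), "K" (3x3 intrinsics, pixels), "pose" (4x4, takes a point from camera to world coordinates). Camera axes: x right, y down, z forward; pixel columns grow to the right and rows downward; lengths in m; the calibration is good to about 2 mm. The wrist camera is an equidistant fisheye: a pixel r from the principal point sees the ray r / f radians off the axis. A picture is of the moment at which its call begins.
- job_done(): hands the job in; it is judged then, once.
The state is a dict: "time": time; "joint_positions": joint angles; "joint_velocities": joint speeds; "effort": joint torques, N m; "position": TCP position; "tool_rot": TCP orientation; "contact_force": force on the tool from outside, world axes, zero at the start; "wrist_torque": the same for the moment, N m; "opening": finger opening in m; "finger_force": force on a finger pad.
Only numpy, scipy, OpenCV 4.12 (cv2) and the standard library are available. Lean on these libraries where they do the work, as an engineer would, in place of code of your own. Each camera call takes 0.05 s, during which the arm holds its last target. There are 200 camera calls.

TASK

Start the inspection lamp by pressing the green button on the grey switch box fully down and letting it come back up while the shutter of the blue lamp box is still shut. Then take or push the orange grip on the shutter with the fingers, slide it against its spring until its red pointer stands at the red half-way mark, without running on to fully open, and finish the program still holding it there, as it springs shut when let go. Leave the black power supply, the solder spool and the green ring core nearest the box where they are.

Things in the scene. Friction and masses are not known exactly. Their poses are not given: they have to be found in the camera images.
- lamp_box: Blue lamp box, fixed, 50 mm high; a shutter on its top covers a window over a wound ring. Origin on its underside, below where the grip stands at half travel; case from -85 to +145 mm in its y, +-60 mm in x. Shutter opens to its +y. On top two rails along y, 7 mm high, at x +-28 to +-42 mm; a spring barrel 20 mm high at y 69 to 141 mm. Yaw up to 0.45 rad either way, x pointing away from the robot.
- gate (a joint): Sliding shutter on the lamp box: 0 = shut, 0.030 = half travel, 0.060 m = fully open; slides along lamp_box +y. A spring closes it: about 3.6 N when shut, 9 N at half, 14.4 N fully open, rising evenly; friction about 0.4 N. Nothing latches it.
- gate_grip (a point): Inside the shutter's upright orange grip, 76 mm above the table; moves with it, axes of lamp_box. Grip: block 12 mm thick along the slide (lamp_box y), 30 mm wide (x), top 88 mm above the table, in the middle of a thin plate 58 by 72 mm whose top is at 54 mm (a foot 18 mm long in y round the grip reaches 57 mm). A red pointer sticks out of the foot to -x, over the near rail.
- half_mark (a point): Red line across the black scale strip on the near (-x) edge of the lamp box's top, 50 mm above the table, lamp_box y = 0. The shutter is at half travel when the red pointer and the grip have the same lamp_box y as this mark. White lines 30 mm either side mark shut (-y) and fully open (+y). Axes of lamp_box.
- switch_box: Grey switch box, fixed to the table, 80 by 80 by 48 mm, origin at the centre of its underside, with the green push button in the middle of its top. It stands either to the left or to the right of the lamp box, changing places with the power supply.
- start_top (a point): Centre of the top of the green push button (30 mm across, in a black collar), 70 mm above the table when not pressed; it moves down with the button.
- start (a joint): Green push button: 0 = up, 0.006 m = fully down (straight downward); fully down takes about 4.5 N and it springs back up by itself.
- psu: Loose black box-shaped power supply, 75 by 105 by 79 mm high, origin under its centre. Bystander.
- spool: Loose solder spool standing upright, white with black flanges, 55 mm across, 40 mm high, origin under its centre; behind the lamp box or to its left. Bystander.
- core: Loose green ring core, 34 mm across, 13 mm high, origin under its centre; behind the lamp box, the nearer of two such cores to the robot. Bystander.

How it is judged:
On the way, in this order (a step that is already met when the one before it is completed fails the run):
1. The green button is pressed fully down while the shutter is shut (value of joint start above 0.005 m and value of joint gate below 0.005 m), for 0.1 s.
2. The green button has come back up (value of joint start below 0.001 m), for 0.1 s.
At the end, for the whole second after the job is handed in: The shutter stands still (under 10 mm/s) at half travel, 30 mm open, within 6 mm, held there by the fingers pressing on it with more than 4 N, and the green button is up (value of joint gate between 0.024 and 0.036 m and velocity of joint gate between -0.01 and 0.01 m/s and contact force between the fingers and gate above 4 N and value of joint start below 0.001 m); the arm keeps its last pose, push and grip.
It fails at once if The shutter is driven on to nearly fully open (more than 50 mm) (value of joint gate above 0.05 m).
It fails at once if The black power supply is shifted by more than 3 cm (distance of psu from where it was at the start of the episode above 0.03 m).
It fails at once if The solder spool is shifted by more than 3 cm (distance of spool from where it was at the start of the episode above 0.03 m).
It fails at once if The green ring core is shifted by more than 3 cm (distance of core from where it was at the start of the episode above 0.03 m).
It also fails if it takes over 48 s, if anything falls off the work surface, if the arm or the gripper's body presses on something with over 40 N, if the wrist force passes 120 N, or if a joint passes its speed limit or range.

## Working session

There is one attempt and no reset: what is moved stays moved. The work goes in short steps, Python scripts to look and compute and a shell command to move; the robot and the scene stay as the last step left them, time stands still between calls to the robot, and variables do not carry over. Pictures are saved under pics/ and viewed, at most 10 in all, crops included, and the job is handed in when it is done.

```bash
mkdir -p pics; ls; python3 - <<'E'
from bench import *
import cv2,numpy as np
s=get_state();print({k:np.round(v,3) for k,v in s.items()})
for n in("scene","top"):
    c=read_camera(n);np.savez("/tmp/"+n,**{k:c[k] for k in("color","depth","K","pose")})
    cv2.imwrite(f"pics/{n}0.png",c["color"][...,::-1]);print(n,c["K"],np.round(c["pose"],3))
E
```

```text
pics
{'time': np.float64(0.0), 'joint_positions': array([ 1.024,  0.427,  0.074,  1.607, -0.034,  1.111, -0.067]), 'joint_velocities': array([-0.   ,  0.   , -0.   ,  0.002,  0.001,  0.001, -0.001]), 'effort': array([ 1.0000e-03, -9.4985e+01,  3.7610e+00, -4.6351e+01,  1.9000e-02,
        1.0000e-02,  0.0000e+00]), 'position': array([ 0.261, -0.622,  0.231]), 'tool_rot': array([ 0.98 ,  0.197, -0.   , -0.001]), 'contact_force': array([-0.602,  1.062, -0.584]), 'wrist_torque': array([ 0.01 ,  0.003, -0.002]), 'finger_force': np.float64(0.0), 'opening': np.float64(0.085)}
scene [[393.94093173   0.         282.17158562]
 [  0.         393.94093173 210.08815187]
 [  0.           0.           1.        ]] [[-0.9   -0.233  0.369  0.249]
 [-0.436  0.5   -0.748  0.85 ]
 [-0.01  -0.834 -0.552  0.627]
 [ 0.     0.     0.     1.   ]]
top [[385.79103688   0.         274.7217772 ]
 [  0.         385.79103688 205.67065637]
 [  0.           0.           1.        ]] [[ 0.025 -0.985  0.169  0.467]
 [-0.999 -0.017  0.045  0.092]
 [-0.041 -0.17  -0.985  0.912]
 [ 0.     0.     0.     1.   ]]
```

View pics/scene0.png

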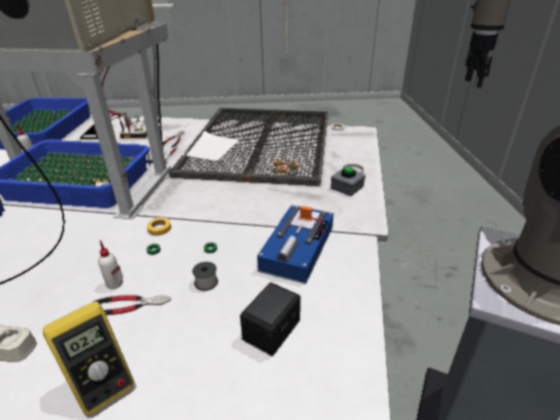

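View pics/top0.png

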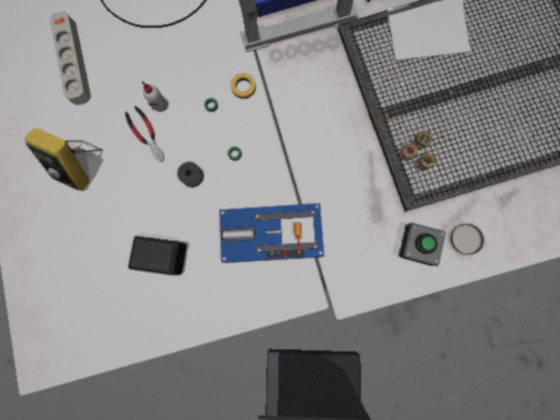

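The top view shows the lamp box at about (270,233), with the orange grip at (298,230). The grey switch box with its green button is at (427,243), and the PSU is at (158,255). The scene view shows the button at (349,170) and the grip at (307,212).

```bash
cat > h.py <<'E'
import cv2,numpy as np
def load(n): return dict(np.load(f"/tmp/{n}.npz"))
def ray(c,p):
    K,T=c["K"],c["pose"]; d=T[:3,:3]@np.array([(p[0]-K[0,2])/K[0,0],(p[1]-K[1,2])/K[1,1],1]); return T[:3,3],d/np.linalg.norm(d)
def plane(c,p,z):
    o,d=ray(c,p); return o+d*(z-o[2])/d[2]
def tri(r1,r2):
    (o1,d1),(o2,d2)=r1,r2; A=np.c_[d1,-d2]; t=np.linalg.lstsq(A,o2-o1,rcond=None)[0]
    a,b=o1+t[0]*d1,o2+t[1]*d2; return (a+b)/2,np.linalg.norm(a-b)
def blobs(c,lo,hi,roi,k=3):
    h=cv2.cvtColor(c["color"],cv2.COLOR_RGB2HSV); m=cv2.inRange(h,lo,hi); z=np.zeros_like(m); x0,y0,x1,y1=roi; z[y0:y1,x0:x1]=m[y0:y1,x0:x1]
    n,l,s,ce=cv2.connectedComponentsWithStats(z); i=1+np.argsort(-s[1:,4])[:k]; return [(s[j],ce[j],l==j) for j in i]
E
python3 - <<'E'
from h import *
np.set_printoptions(precision=4,suppress=True)
t,s=load("top"),load("scene")
R={"green":((45,100,50),(85,255,255),(400,215,455,275),(325,155,370,200)),"orange":((5,140,120),(20,255,255),(280,210,320,250),(290,195,330,230))}
for n,(lo,hi,rt,rs) in R.items():
    a,b=blobs(t,lo,hi,rt,1)[0],blobs(s,lo,hi,rs,1)[0]
    print(n,a[0],a[1],b[0],b[1],tri(ray(t,a[1]),ray(s,b[1])),plane(t,a[1],.07 if n=="green" else .084))
    for c,q in((t,a),(s,b)):
        ys,xs=np.nonzero(q[2]); P=np.array([c["pose"][:3,:3]@(np.array([(x-c["K"][0,2])/c["K"][0,0],(y-c["K"][1,2])/c["K"][1,1],1])*c["depth"][y,x])+c["pose"][:3,3] for x,y in zip(xs,ys)]); print("depth med",np.median(P,0),P[:,2].max())
for b in blobs(t,(100,120,50),(125,255,255),(205,190,335,275),1):
    cs=cv2.findContours(b[2].astype(np.uint8),0,1)[0]; bx=cv2.boxPoints(cv2.minAreaRect(np.vstack(cs))); 
    P=np.array([plane(t,p,.05) for p in bx]); print(bx,P,P.mean(0),np.linalg.norm(P-np.roll(P,-1,0),axis=1)); d=P-np.roll(P,-1,0); print(np.arctan2(d[:,1],d[:,0]))
for b in blobs(t,(172,120,90),(180,255,255),(260,210,330,265),3)+blobs(t,(0,150,90),(4,255,255),(260,210,330,265),3): print("red",b[0],b[1],plane(t,b[1],.05))
I=cv2.resize(t["color"][195:275,210:330,::-1],None,fx=6,fy=6,interpolation=2); cv2.imwrite("pics/top_crop.png",I)
E
```

```text
green [421 236  15  14 172] [427.8779 242.657 ] [344 167  10   6  50] [348.34 169.54] (array([ 0.5391, -0.2031,  0.0626]), np.float64(0.0026289857066784743)) [ 0.5373 -0.2009  0.07  ]
depth med [ 0.5367 -0.2008  0.07  ] 0.9124544421402634
depth med [ 0.5385 -0.1936  0.0674] 0.6265695077489598
orange [294 223   7  15  82] [297.4268 229.9756] [300 207  12  13 110] [305.5818 212.7455] (array([0.5607, 0.0795, 0.069 ]), np.float64(0.0035549422932192984)) [0.5574 0.0792 0.084 ]
depth med [0.5568 0.0797 0.088 ] 0.09178729695328247
depth med [0.5596 0.0858 0.0755] 0.6265695077489598
[[219.1911 208.81  ]
 [319.4904 202.8399]
 [322.6348 255.6646]
 [222.3354 261.6348]] [[0.606  0.2576 0.05  ]
 [0.6238 0.0298 0.05  ]
 [0.5053 0.0223 0.05  ]
 [0.487  0.2446 0.05  ]] [0.5555 0.1386 0.05  ] [0.2285 0.1187 0.2231 0.1197]
[ 1.6486  0.0633 -1.4887 -3.0333]
red [299 244   1   2   2] [299.  244.5] [0.5287 0.0747 0.05  ]
red [298 247   1   1   1] [298. 247.] [0.5231 0.0769 0.05  ]
red [285 251   1   1   1] [285. 251.] [0.5137 0.1056 0.05  ]
red [285 252   2   4   6] [285.3333 253.8333] [0.5074 0.1047 0.05  ]
red [298 248   2   2   3] [298.6667 248.6667] [0.5195 0.0753 0.05  ]
red [298 245   2   2   2] [298.5 245.5] [0.5265 0.0758 0.05  ]
```

View pics/top_crop.png

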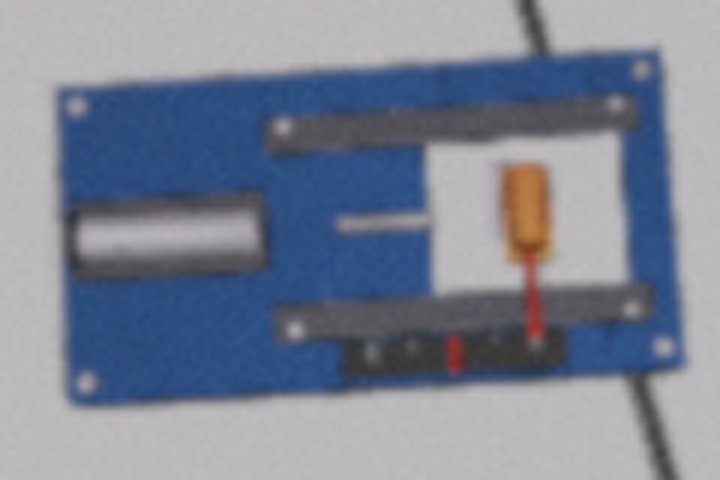

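The crop shows the shutter shut: the pointer tip is at crop (537,345) and the red half-mark at (455,353). The estimates agree with each other:

| Item | Position (m) |
|---|---|
| Lamp box origin | about (0.557, 0.109), yaw 0.08 |
| Grip, shutter shut | about (0.559, 0.079) |
| Button | about (0.538, -0.201), z 0.07 |

Next I'll close the fingers, line up the yaw, and move above the button.

```bash
python3 -m handwheel '[{"grip":1,"dp":[0,0,0],"yaw":0.106},{"grip":1,"dp":[0,0,0],"yaw":0.106},{"grip":1,"dp":[0,0,0],"yaw":0.105},{"grip":1,"dp":[0.017,-0.022,0],"yaw":0},{"grip":1,"dp":[0.017,-0.022,0],"yaw":0},{"grip":1,"dp":[0.017,-0.022,0],"yaw":0},{"grip":1,"dp":[0.017,-0.022,0],"yaw":0},{"grip":1,"dp":[0.017,-0.022,0],"yaw":0},{"grip":1,"dp":[0.017,-0.022,0],"yaw":0},{"grip":1,"dp":[0.017,-0.022,0],"yaw":0}]' 40
python3 -m handwheel '[{"grip":1,"dp":[0.017,-0.022,0],"yaw":0},{"grip":1,"dp":[0.017,-0.022,0],"yaw":0},{"grip":1,"dp":[0.017,-0.022,0],"yaw":0},{"grip":1,"dp":[0.017,-0.022,0],"yaw":0},{"grip":1,"dp":[0.017,-0.022,0],"yaw":0},{"grip":1,"dp":[0.017,-0.022,0],"yaw":0},{"grip":1,"dp":[0.017,-0.022,0],"yaw":0},{"grip":1,"dp":[0.017,-0.022,0],"yaw":0},{"grip":1,"dp":[0,0,0],"yaw":0},{"grip":1,"dp":[0,0,0],"yaw":0}]'
```

```text
time: 0.93
position: [0.3676, -0.4582, 0.2311]
tool_rot: [0.999, 0.04, -0.0, -0.0]
contact_force: [1.4, -1.5, -0.5]
opening: 0.0005
finger_force: 0.0
time: 1.77
position: [0.4894, -0.2718, 0.2311]
tool_rot: [0.999, 0.041, -0.0, -0.0]
contact_force: [0.2, -1.0, -0.9]
opening: 0.0002
finger_force: 0.0
```

```bash
python3 -m handwheel '[{"grip":1,"dp":[0.018,-0.022,0],"yaw":0},{"grip":1,"dp":[0.018,-0.022,0],"yaw":0},{"grip":1,"dp":[0.018,-0.022,0],"yaw":0},{"grip":1,"dp":[0,0,0.029],"yaw":0},{"grip":1,"dp":[0,0,0.029],"yaw":0},{"grip":1,"dp":[0,0,0.029],"yaw":0},{"grip":1,"dp":[0,0,0.029],"yaw":0},{"grip":1,"dp":[0,0,0.029],"yaw":0},{"grip":1,"dp":[0,0,0],"yaw":0},{"grip":1,"dp":[0,0,0],"yaw":0}]'
python3 - <<'E'
from bench import *
import cv2
a=read_camera("scene")["color"][130:220,310:400];b=read_camera("top")["color"][200:290,380:470]
cv2.imwrite("pics/press0.png",cv2.resize(cv2.hconcat([a,b]),None,fx=4,fy=4,interpolation=2)[...,::-1])
E
```

```text
time: 2.6
position: [0.5361, -0.2039, 0.0856]
tool_rot: [0.999, 0.039, -0.001, -0.0]
contact_force: [0.4, -0.7, 0.6]
opening: 0.0
finger_force: 0.0
```

View pics/press0.png

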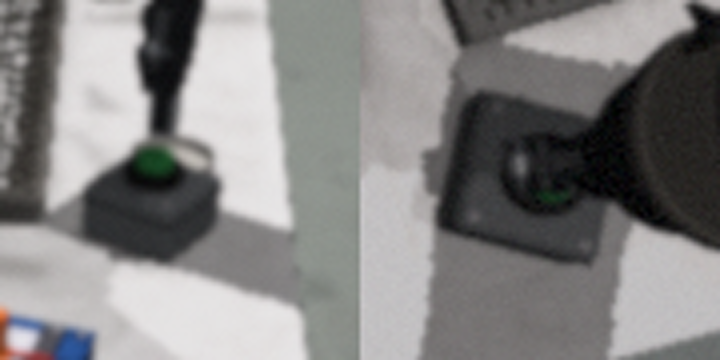

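The fingers stand just above the green button, at scene-crop (155,160) and top-crop (553,195). Now I'll press it.

```bash
python3 -m handwheel '[{"grip":1,"dp":[0.001,-0.002,0.008],"yaw":0},{"grip":1,"dp":[0,0,0.006],"yaw":0},{"grip":1,"dp":[0,0,0.004],"yaw":0},{"grip":1,"dp":[0,0,0.002],"yaw":0},{"grip":1,"dp":[0,0,0],"yaw":0},{"grip":1,"dp":[0,0,0],"yaw":0}]'
python3 -m handwheel '[{"grip":1,"dp":[0,0,0.002],"yaw":0},{"grip":1,"dp":[0,0,0],"yaw":0},{"grip":1,"dp":[0,0,0],"yaw":0}]'
```

```text
time: 3.2
position: [0.5384, -0.201, 0.0665]
tool_rot: [0.999, 0.04, 0.0, -0.0]
contact_force: [0.3, -0.4, 3.2]
opening: -0.0
finger_force: 1.5
time: 3.45
position: [0.5384, -0.2011, 0.0645]
tool_rot: [0.999, 0.04, 0.0, 0.0]
contact_force: [1.7, 1.7, 4.4]
opening: 0.0004
finger_force: 2.0
```

```bash
python3 -m handwheel '[{"grip":1,"dp":[0,0,0.002],"yaw":0},{"grip":1,"dp":[0,0,0.001],"yaw":0},{"grip":1,"dp":[0,0,0],"yaw":0},{"grip":1,"dp":[0,0,0],"yaw":0},{"grip":1,"dp":[0,0,0],"yaw":0}]'
```

```text
time: 3.87
position: [0.5386, -0.2011, 0.0634]
tool_rot: [0.999, 0.04, 0.001, 0.0]
contact_force: [-11.6, 4.8, 40.8]
opening: -0.0002
finger_force: 20.0
```

The button bottomed out (z 0.0634, 41 N). Next I'll lift off, open the fingers and go above the grip.

```bash
python3 -m handwheel '[{"grip":1,"dp":[0,0,-0.004],"yaw":0},{"grip":1,"dp":[0,0,-0.016],"yaw":0},{"grip":1,"dp":[0,0,-0.027],"yaw":0},{"grip":1,"dp":[0,0,-0.027],"yaw":0},{"grip":1,"dp":[0,0,-0.027],"yaw":0},{"grip":0.4,"dp":[0.004,-0.025,0],"yaw":0},{"grip":0.4,"dp":[0.004,-0.025,0],"yaw":0},{"grip":0.4,"dp":[0.004,-0.025,0],"yaw":0},{"grip":0.4,"dp":[0.004,-0.025,0],"yaw":0},{"grip":0.4,"dp":[0.004,-0.025,0],"yaw":0}]'
python3 -m handwheel '[{"grip":0.4,"dp":[0.004,-0.025,0],"yaw":0},{"grip":0.4,"dp":[0.004,-0.025,0],"yaw":0},{"grip":0.4,"dp":[0.004,-0.025,0],"yaw":0},{"grip":0.4,"dp":[0.004,-0.025,0],"yaw":0},{"grip":0.4,"dp":[0.004,-0.025,0],"yaw":0},{"grip":0.4,"dp":[0.003,-0.0275,0],"yaw":0},{"grip":0.4,"dp":[0,0,0],"yaw":0},{"grip":0.4,"dp":[0,0,0],"yaw":0},{"grip":0.4,"dp":[0,0,0],"yaw":0}]'
python3 - <<'E'
from bench import *
from h import *
np.set_printoptions(precision=4,suppress=True)
c=read_camera("wrist");cv2.imwrite("pics/wrist1.png",c["color"][...,::-1]);np.savez("/tmp/wrist1",**{k:c[k] for k in("color","depth","K","pose")})
s=get_state();print(s["position"],s["contact_force"],s["opening"],c["K"],c["pose"])
E
```

```text
time: 4.7
position: [0.5477, -0.074, 0.1622]
tool_rot: [0.999, 0.04, -0.0, 0.0]
contact_force: [1.3, 0.1, 0.4]
opening: 0.0508
finger_force: 0.0
time: 5.45
position: [0.5586, 0.0782, 0.1621]
tool_rot: [0.999, 0.04, -0.0, 0.0]
contact_force: [0.2, -1.0, -0.2]
opening: 0.0512
finger_force: 0.0
[0.5587 0.0778 0.1621] [-1.1695 -0.5877 -0.2415] 0.05104082364039317 [[325.1923   0.     278.5743]
 [  0.     325.1923 203.4944]
 [  0.       0.       1.    ]] [[ 0.0808 -0.9521 -0.2948  0.6352]
 [-0.9967 -0.0769 -0.0246  0.0841]
 [ 0.0008  0.2959 -0.9552  0.3057]
 [ 0.      0.      0.      1.    ]]
```

View pics/wrist1.png

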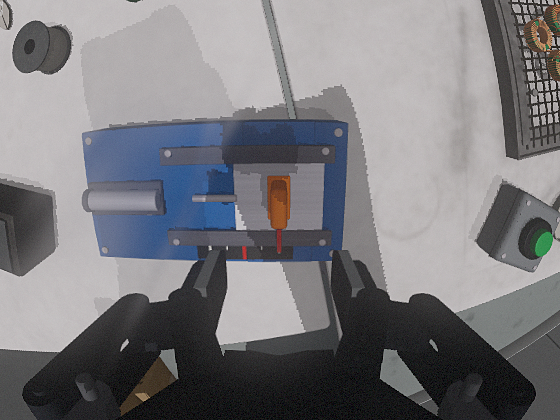

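The wrist view shows the grip at (279,200), in line with the mid-finger column of about 278. The pointer is at (279,240), the red half-mark at (244,253), and the button is up. I'll check these with the wrist rays.

```bash
cat >> h.py <<'E'
def fray(c,p):
    K,T=c["K"],c["pose"]; u=np.array([(p[0]-K[0,2])/K[0,0],(p[1]-K[1,2])/K[1,1]]); r=np.linalg.norm(u)
    return T[:3,3],T[:3,:3]@np.r_[u/max(r,1e-9)*np.sin(r),np.cos(r)]
def fplane(c,p,z):
    o,d=fray(c,p); return o+d*(z-o[2])/d[2]
YL=np.array([-.08,.997,0]); XL=np.array([.997,.08,0])
E
python3 - <<'E'
from h import *
np.set_printoptions(precision=4,suppress=True)
w,t=load("wrist1"),load("top")
o=blobs(w,(5,140,80),(20,255,255),(255,165,305,235),1)[0]; a=blobs(t,(5,140,120),(20,255,255),(280,210,320,250),1)[0]
print("orange",o[0],o[1],tri(fray(w,o[1]),ray(t,a[1])))
for lo,hi in(((172,150,80),(180,255,255)),((0,170,80),(4,255,255))):
    for b in blobs(w,lo,hi,(225,220,300,265),3):
        if b[0][4]>4: print("red",b[0],b[1],fplane(w,b[1],.052),"lampy",fplane(w,b[1],.052)@YL)
print("mark tri",tri(fray(w,(244.5,253)),ray(t,(285.3,253.6))))
# box edges -> yaw
b=blobs(w,(100,120,40),(125,255,255),(75,110,355,270),1)[0]; cs=max(cv2.findContours(b[2].astype(np.uint8),0,1)[0],key=cv2.contourArea)[:,0]
for lab,sel in(("far screws",[(88,141),(338,132)]),("rail screws",[(168,154),(329,151)]),("near rail",[(177,240),(323,241)])):
    P=[fplane(w,p,.05 if lab[0]=="f" else .057) for p in sel]; d=P[0]-P[1]; print(lab,np.arctan2(-d[0],d[1]),np.linalg.norm(d))
E
```

```text
orange [ 268  176   22   53 1078] [278.5204 200.8284] (array([0.5604, 0.0784, 0.0564]), np.float64(0.0008565013837663558))
red [277 241   3   4   6] [277.6667 242.5   ] [0.5221 0.0756 0.052 ] lampy 0.03357142750376835
red [278 246   3   3   5] [278.8 247.2] [0.5178 0.0742 0.052 ] lampy 0.032600291126689995
red [243 247   3  12  30] [244.1333 252.4333] [0.5102 0.1038 0.052 ] lampy 0.0626557467646044
mark tri (array([0.5079, 0.1043, 0.0484]), np.float64(0.001126442276348978))
far screws 0.08661429769711618 0.21574872337631384
rail screws 0.08951230717999561 0.12756583231532878
near rail 0.08050458729758248 0.12490808930444827
```

Everything agrees: the pointer is at lamp-y 0.033, the mark at 0.0627, and the TCP at 0.033. Next I'll descend and close.

```bash
python3 -m handwheel '[{"grip":0.4,"dp":[0.001,0,0.025],"yaw":0},{"grip":0.4,"dp":[0,0,0.025],"yaw":0},{"grip":0.4,"dp":[0,0,0.025],"yaw":0},{"grip":0.4,"dp":[0,0,0.015],"yaw":0},{"grip":0.4,"dp":[0,0,0.007],"yaw":0},{"grip":0.4,"dp":[0,0,0],"yaw":0},{"grip":0.4,"dp":[0,0,0],"yaw":0}]'
python3 -m handwheel '[{"grip":0.7,"dp":[0,0,0],"yaw":0},{"grip":0.7,"dp":[0,0,0],"yaw":0},{"grip":0.7,"dp":[0,0,0],"yaw":0},{"grip":1,"dp":[0,0,0],"yaw":0},{"grip":1,"dp":[0,0,0],"yaw":0},{"grip":1,"dp":[0,0,0],"yaw":0},{"grip":1,"dp":[0,0,0],"yaw":0},{"grip":1,"dp":[0,0,0],"yaw":0}]' 50
```

```text
time: 6.08
position: [0.5601, 0.0784, 0.0658]
tool_rot: [0.999, 0.039, 0.0, 0.0]
contact_force: [0.2, 0.2, 0.6]
opening: 0.0514
finger_force: 0.0
time: 6.75
position: [0.5603, 0.0785, 0.0661]
tool_rot: [0.999, 0.04, 0.0, 0.0]
contact_force: [-1.5, -2.9, 9.3]
opening: 0.0108
finger_force: 51.4
```

The fingers hold the 12 mm grip. Now I'll slide 28 mm and then check.

```bash
python3 -m handwheel '[{"grip":1,"dp":[0,-0.003,0],"yaw":0},{"grip":1,"dp":[0,-0.004,0],"yaw":0},{"grip":1,"dp":[0,-0.004,0],"yaw":0},{"grip":1,"dp":[0,-0.004,0],"yaw":0},{"grip":1,"dp":[0,-0.004,0],"yaw":0},{"grip":1,"dp":[0,-0.004,0],"yaw":0},{"grip":1,"dp":[0,-0.003,0],"yaw":0},{"grip":1,"dp":[0,-0.002,0],"yaw":0},{"grip":1,"dp":[0,0,0],"yaw":0},{"grip":1,"dp":[0,0,0],"yaw":0}]'
python3 - <<'E'
from bench import *
from h import *
np.set_printoptions(precision=4,suppress=True)
w=read_camera("wrist");s=get_state();print(s["position"],s["position"]@YL,s["contact_force"],s["finger_force"])
t=read_camera("top")
for n,c,f,roi in(("w",w,fplane,(200,150,340,300)),("t",t,plane,(260,215,320,265))):
  for lo,hi in(((172,150,80),(180,255,255)),((0,170,80),(4,255,255))):
    for b in blobs(c,lo,hi,roi,3):
        if b[0][4]>3: p=f(c,b[1],.052); print(n,"red",b[0],p,"lampy",p@YL,"lampx",p@XL)
a=cv2.resize(w["color"][140:320,180:380],(760,560)[:2] and (600,540),interpolation=2)
cv2.imwrite("pics/slide1.png",a[...,::-1])
E
```

```text
time: 7.58
position: [0.558, 0.1056, 0.0661]
tool_rot: [0.999, 0.039, 0.0, 0.001]
contact_force: [-2.2, -8.0, 10.3]
opening: 0.0111
finger_force: 51.6
[0.558  0.1056 0.0661] 0.06060162719978941 [-1.8882 -8.1132 10.3219] 51.63968503475189
```

View pics/slide1.png

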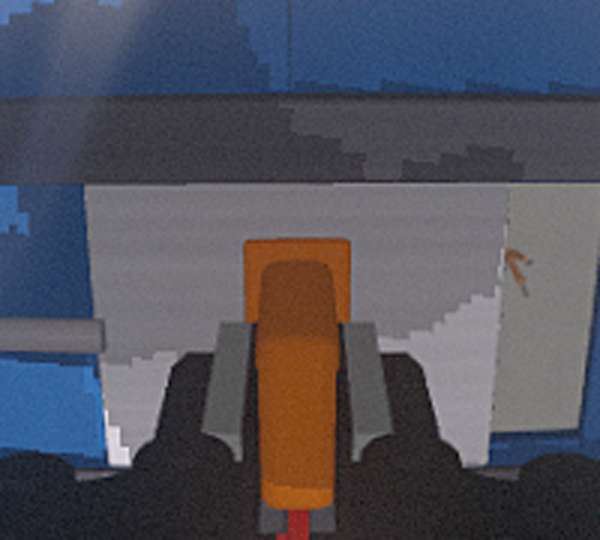

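The grip is firmly between the pads, with orange centred at crop (295,400), and the window is partly uncovered. The shutter is about 27 mm open with an 8 N spring force. I'll add the last 2.5 mm and check from the scene camera.

```bash
python3 -m handwheel '[{"grip":1,"dp":[0,-0.0015,0],"yaw":0},{"grip":1,"dp":[0,-0.001,0],"yaw":0},{"grip":1,"dp":[0,0,0],"yaw":0},{"grip":1,"dp":[0,0,0],"yaw":0},{"grip":1,"dp":[0,0,0],"yaw":0}]'
python3 - <<'E'
from bench import *
from h import *
s=get_state();print(s["position"]@YL-.0334,s["contact_force"])
a=read_camera("scene")["color"][190:290,240:350];b=read_camera("top")["color"][190:290,210:320]
cv2.imwrite("pics/end.png",cv2.resize(cv2.hconcat([a,b]),None,fx=3.5,fy=3.5,interpolation=2)[...,::-1])
E
```

```text
time: 8.1
position: [0.5578, 0.1079, 0.0661]
tool_rot: [0.999, 0.039, 0.0, 0.001]
contact_force: [-2.6, -8.6, 10.4]
opening: 0.0109
finger_force: 51.7
0.029568509992251815 [-2.60921068 -8.60935122 10.3783769 ]
```

View pics/end.png

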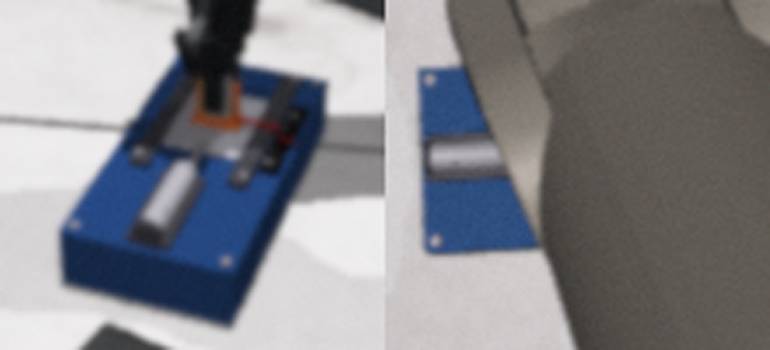

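The scene crop shows the red pointer (250,122) to (275,128) running in line with the red half-mark at (287,140). The shutter is about 29.6 mm open with 8.6 N on it, so I'm handing in.

```bash
python3 -c "
from bench import *
print(job_done())"
```

```text
the job is handed in; nothing more can be done
None
```

The green button was pressed fully down and came back up with the shutter shut; the fingers then slid the shutter to about 29.6 mm open by arm position, pointer in line with the half-way mark, and it was handed in at 8.1 s still held there (no verdict returned).

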